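Sort track pins with a length gauge

TASK

Sort the three steel track pins by length, one at a time: lower each pin level into the slot of the gauge and let it bear there for a moment, without forcing it, to feel whether it drops home between the end cheeks. Lay a pin that fits in the narrow blue bin and one that is too long in the wide blue bin, flat and below the rim, before you fetch the next. Leave everything else on the bench where it is.

Things in the scene. Friction and masses are not known exactly. Their poses are not given: they have to be found in the camera images.
- pin_a_mid (a point): centre of a plain steel track pin lying flat: round bar 16 mm in diameter with 2 mm chamfered ends; the middle 36 mm is milled to a block 18 mm wide across (y) and 16 mm high, so it does not roll. x runs along the pin, z up; the centre is 8 mm above its underside. Length 100 or 110 mm: not told, find out with the gauge. 0.12 to 0.24 kg
- pin_b_mid (a point): centre of a plain steel track pin lying flat: round bar 16 mm in diameter with 2 mm chamfered ends; the middle 36 mm is milled to a block 18 mm wide across (y) and 16 mm high, so it does not roll. x runs along the pin, z up; the centre is 8 mm above its underside. Length 100 or 110 mm: not told, find out with the gauge. 0.12 to 0.24 kg
- pin_c_mid (a point): centre of a plain steel track pin lying flat: round bar 16 mm in diameter with 2 mm chamfered ends; the middle 36 mm is milled to a block 18 mm wide across (y) and 16 mm high, so it does not roll. x runs along the pin, z up; the centre is 8 mm above its underside. Length 100 or 110 mm: not told, find out with the gauge. 0.12 to 0.24 kg
- pin_a: the same pin as pin_a_mid, origin at the centre of its underside
- pin_b: the same pin as pin_b_mid, origin at the centre of its underside
- pin_c: the same pin as pin_c_mid, origin at the centre of its underside
- gauge: fixed length gauge, its slot along x: aluminium base 170 x 60 x 10 mm; origin at the centre of its underside, z up. Steel cheeks close the slot at both ends: inner faces at x = +-52 mm (104 mm apart), 12 mm thick, 50 mm wide, tops 46 mm above the bench. A pin too long stays on the cheek tops, its centre 54 mm above the bench; so does one that would fit but is over 2 mm off along the slot
- gauge_slot (a point): where the centre of a fitting pin lies when home in the gauge, 32 mm above the bench; axes as the gauge. The pin's ends then rest on cradle floors 24 mm above the bench (from x = +-34 to +-52 mm), between side guides 22 mm apart, 6 mm thick, tops 38 mm above the bench. The middle 68 mm of the slot is open down to the base, for the fingers
- bin_narrow: fixed open blue bin, outer 160 x 110 x 45 mm high, walls and floor 5 mm thick, long side along x; origin at the centre of its underside, z up. The narrow one, for pins that fit the gauge
- bin_wide: fixed open blue bin, outer 160 x 160 x 45 mm high, walls and floor 5 mm thick; origin at the centre of its underside, z up. The wide square one, for pins too long for the gauge
- screwdriver: loose screwdriver lying on the bench; a bystander, to be left alone; origin under its middle
- wrench: loose wrench lying on the bench; a bystander, to be left alone; origin under its middle
- collar: loose dark steel collar, 40 mm in diameter, 12 mm high, between gauge and pins; a bystander, to be left alone; origin under its middle
- tub: loose white tub with a black lid, 64 mm in diameter, 70 mm high; a bystander, to be left alone; origin under its middle
- hammer: loose hammer lying on the bench; a bystander, to be left alone; origin under its middle
- sprocket: loose dark steel sprocket blank, a disc 90 mm in diameter, 14 mm high; a bystander, to be left alone; origin under its middle
There are look-alikes about, which are no part of the job. What is shaped like the pin_c but brown is not meant. Leave any turquoise look-alike of the bin_narrow alone.

How it is judged:
On the way, in this order (a step that is already met when the one before it is completed fails the run):
1. a first pin has been tried in the gauge (home on the cradle floors, or, if too long, borne for a moment by the cheek tops, level and in line with the slot) (((x of pin_a_mid in the frame of gauge between -0.005 and 0.005 m and y of pin_a_mid in the frame of gauge between -0.006 and 0.006 m and z of pin_a_mid in the frame of gauge between 0.027 and 0.036 m and angle between the x axis of pin_a_mid and the x axis of gauge, either way round below 0.12 rad) or (x of pin_b_mid in the frame of gauge between -0.005 and 0.005 m and y of pin_b_mid in the frame of gauge between -0.006 and 0.006 m and z of pin_b_mid in the frame of gauge between 0.027 and 0.036 m and angle between the x axis of pin_b_mid and the x axis of gauge, either way round below 0.12 rad) or (x of pin_c_mid in the frame of gauge between -0.015 and 0.015 m and y of pin_c_mid in the frame of gauge between -0.012 and 0.012 m and z of pin_c_mid in the frame of gauge between 0.04 and 0.06 m and angle between the x axis of pin_c_mid and the x axis of gauge, either way round below 0.25 rad and contact force between pin_c and gauge above 0.7 N))), for 0.1 s.
2. with the first pin in its right bin, a second one has been tried in the gauge ((((x of pin_a_mid in the frame of bin_narrow between -0.075 and 0.075 m and y of pin_a_mid in the frame of bin_narrow between -0.05 and 0.05 m and z of pin_a_mid in the frame of bin_narrow between 0 and 0.04 m and angle between pin_a_mid's own x axis and vertical between 1.22 and 1.92 rad) and (x of pin_b_mid in the frame of gauge between -0.005 and 0.005 m and y of pin_b_mid in the frame of gauge between -0.006 and 0.006 m and z of pin_b_mid in the frame of gauge between 0.027 and 0.036 m and angle between the x axis of pin_b_mid and the x axis of gauge, either way round below 0.12 rad)) or ((x of pin_a_mid in the frame of bin_narrow between -0.075 and 0.075 m and y of pin_a_mid in the frame of bin_narrow between -0.05 and 0.05 m and z of pin_a_mid in the frame of bin_narrow between 0 and 0.04 m and angle between pin_a_mid's own x axis and vertical between 1.22 and 1.92 rad) and (x of pin_c_mid in the frame of gauge between -0.015 and 0.015 m and y of pin_c_mid in the frame of gauge between -0.012 and 0.012 m and z of pin_c_mid in the frame of gauge between 0.04 and 0.06 m and angle between the x axis of pin_c_mid and the x axis of gauge, either way round below 0.25 rad and contact force between pin_c and gauge above 0.7 N)) or ((x of pin_b_mid in the frame of bin_narrow between -0.075 and 0.075 m and y of pin_b_mid in the frame of bin_narrow between -0.05 and 0.05 m and z of pin_b_mid in the frame of bin_narrow between 0 and 0.04 m and angle between pin_b_mid's own x axis and vertical between 1.22 and 1.92 rad) and (x of pin_a_mid in the frame of gauge between -0.005 and 0.005 m and y of pin_a_mid in the frame of gauge between -0.006 and 0.006 m and z of pin_a_mid in the frame of gauge between 0.027 and 0.036 m and angle between the x axis of pin_a_mid and the x axis of gauge, either way round below 0.12 rad)) or ((x of pin_b_mid in the frame of bin_narrow between -0.075 and 0.075 m and y of pin_b_mid in the frame of bin_narrow between -0.05 and 0.05 m and z of pin_b_mid in the frame of bin_narrow between 0 and 0.04 m and angle between pin_b_mid's own x axis and vertical between 1.22 and 1.92 rad) and (x of pin_c_mid in the frame of gauge between -0.015 and 0.015 m and y of pin_c_mid in the frame of gauge between -0.012 and 0.012 m and z of pin_c_mid in the frame of gauge between 0.04 and 0.06 m and angle between the x axis of pin_c_mid and the x axis of gauge, either way round below 0.25 rad and contact force between pin_c and gauge above 0.7 N)) or ((x of pin_c_mid in the frame of bin_wide between -0.075 and 0.075 m and y of pin_c_mid in the frame of bin_wide between -0.075 and 0.075 m and z of pin_c_mid in the frame of bin_wide between 0 and 0.04 m and angle between pin_c_mid's own x axis and vertical between 1.22 and 1.92 rad) and (x of pin_a_mid in the frame of gauge between -0.005 and 0.005 m and y of pin_a_mid in the frame of gauge between -0.006 and 0.006 m and z of pin_a_mid in the frame of gauge between 0.027 and 0.036 m and angle between the x axis of pin_a_mid and the x axis of gauge, either way round below 0.12 rad)) or ((x of pin_c_mid in the frame of bin_wide between -0.075 and 0.075 m and y of pin_c_mid in the frame of bin_wide between -0.075 and 0.075 m and z of pin_c_mid in the frame of bin_wide between 0 and 0.04 m and angle between pin_c_mid's own x axis and vertical between 1.22 and 1.92 rad) and (x of pin_b_mid in the frame of gauge between -0.005 and 0.005 m and y of pin_b_mid in the frame of gauge between -0.006 and 0.006 m and z of pin_b_mid in the frame of gauge between 0.027 and 0.036 m and angle between the x axis of pin_b_mid and the x axis of gauge, either way round below 0.12 rad)))), for 0.1 s.
3. with two pins in their right bins, the third one has been tried in the gauge ((((x of pin_b_mid in the frame of bin_narrow between -0.075 and 0.075 m and y of pin_b_mid in the frame of bin_narrow between -0.05 and 0.05 m and z of pin_b_mid in the frame of bin_narrow between 0 and 0.04 m and angle between pin_b_mid's own x axis and vertical between 1.22 and 1.92 rad) and (x of pin_c_mid in the frame of bin_wide between -0.075 and 0.075 m and y of pin_c_mid in the frame of bin_wide between -0.075 and 0.075 m and z of pin_c_mid in the frame of bin_wide between 0 and 0.04 m and angle between pin_c_mid's own x axis and vertical between 1.22 and 1.92 rad) and (x of pin_a_mid in the frame of gauge between -0.005 and 0.005 m and y of pin_a_mid in the frame of gauge between -0.006 and 0.006 m and z of pin_a_mid in the frame of gauge between 0.027 and 0.036 m and angle between the x axis of pin_a_mid and the x axis of gauge, either way round below 0.12 rad)) or ((x of pin_a_mid in the frame of bin_narrow between -0.075 and 0.075 m and y of pin_a_mid in the frame of bin_narrow between -0.05 and 0.05 m and z of pin_a_mid in the frame of bin_narrow between 0 and 0.04 m and angle between pin_a_mid's own x axis and vertical between 1.22 and 1.92 rad) and (x of pin_c_mid in the frame of bin_wide between -0.075 and 0.075 m and y of pin_c_mid in the frame of bin_wide between -0.075 and 0.075 m and z of pin_c_mid in the frame of bin_wide between 0 and 0.04 m and angle between pin_c_mid's own x axis and vertical between 1.22 and 1.92 rad) and (x of pin_b_mid in the frame of gauge between -0.005 and 0.005 m and y of pin_b_mid in the frame of gauge between -0.006 and 0.006 m and z of pin_b_mid in the frame of gauge between 0.027 and 0.036 m and angle between the x axis of pin_b_mid and the x axis of gauge, either way round below 0.12 rad)) or ((x of pin_a_mid in the frame of bin_narrow between -0.075 and 0.075 m and y of pin_a_mid in the frame of bin_narrow between -0.05 and 0.05 m and z of pin_a_mid in the frame of bin_narrow between 0 and 0.04 m and angle between pin_a_mid's own x axis and vertical between 1.22 and 1.92 rad) and (x of pin_b_mid in the frame of bin_narrow between -0.075 and 0.075 m and y of pin_b_mid in the frame of bin_narrow between -0.05 and 0.05 m and z of pin_b_mid in the frame of bin_narrow between 0 and 0.04 m and angle between pin_b_mid's own x axis and vertical between 1.22 and 1.92 rad) and (x of pin_c_mid in the frame of gauge between -0.015 and 0.015 m and y of pin_c_mid in the frame of gauge between -0.012 and 0.012 m and z of pin_c_mid in the frame of gauge between 0.04 and 0.06 m and angle between the x axis of pin_c_mid and the x axis of gauge, either way round below 0.25 rad and contact force between pin_c and gauge above 0.7 N)))), for 0.1 s.
At the end, for the whole second after the job is handed in: every pin that fits the gauge (100 mm) lies in the narrow bin and every longer one (110 mm) in the wide bin: centre inside the bin's walls and below 40 mm above the bench, within 0.35 rad of level, at rest and released (x of pin_a_mid in the frame of bin_narrow between -0.075 and 0.075 m and y of pin_a_mid in the frame of bin_narrow between -0.05 and 0.05 m and z of pin_a_mid in the frame of bin_narrow between 0 and 0.04 m and angle between pin_a_mid's own x axis and vertical between 1.22 and 1.92 rad and x of pin_b_mid in the frame of bin_narrow between -0.075 and 0.075 m and y of pin_b_mid in the frame of bin_narrow between -0.05 and 0.05 m and z of pin_b_mid in the frame of bin_narrow between 0 and 0.04 m and angle between pin_b_mid's own x axis and vertical between 1.22 and 1.92 rad and x of pin_c_mid in the frame of bin_wide between -0.075 and 0.075 m and y of pin_c_mid in the frame of bin_wide between -0.075 and 0.075 m and z of pin_c_mid in the frame of bin_wide between 0 and 0.04 m and angle between pin_c_mid's own x axis and vertical between 1.22 and 1.92 rad and linear speed of each of pin_a, pin_b, pin_c below 0.02 m/s and contact force between each of pin_a, pin_b, pin_c and the fingers below 0.1 N); the robot touches nothing.
It fails at once if a bystander (screwdriver, wrench, collar, tub, hammer, sprocket blank) is pushed more than 25 mm (distance of any of screwdriver, wrench, collar, tub, hammer, sprocket from where it was at the start of the episode above 0.025 m).
It fails at once if the gauge is forced: more than 80 N on it (contact force between gauge and anything else above 80 N).
It also fails if it takes over 72 s, if anything falls off the work surface, if the arm or the gripper's body presses on something with over 40 N, if the wrist force passes 120 N, or if a joint passes its speed limit or range.

ROBOT

A 7-joint arm with a two-finger parallel gripper is mounted at the origin on the work surface. World frame = base frame: x ahead of the robot, y to its left, z up, the work surface at z = 0. Lengths are in m, angles in rad, forces in N, time in s.
With the tool pointing down it reaches from about 0.4 to 0.85 m from the base axis. Payload 4.5 kg.
Tool frame: the origin (TCP) lies on the mounting face of the last link; the fingertips stand 166 mm ahead of it and the grasp point (between the pads) lies 147 mm ahead of it; z points along the fingers, x is the direction in which the jaws open and shut, and the axes are right-handed (so a half turn about z gives the same grasp; the last joint's range is limited). The gripper opens to 88 mm and grips with 3 to 60 N. Pads are 18 mm wide; open, the fingers measure 123 mm over their backs; the gripper's body (75 mm by 187 mm) begins 45 mm behind the grasp point.
Start: joints at [1.168, 0.689, -0.195, 1.565, 0.157, 0.902, -0.215], TCP at [0.264, -0.566, 0.405] pointing down, gripper open.
Joint ranges: [-3.01, 3.01], [-0.46, 2.08], [-1.47, 1.51], [0.13, 2.56], [-1, 4.14], [0.04, 2.09], [-2.66, 2.66]. Speed limits (rad/s): [2.57, 2.57, 3.14, 3.14, 3.14, 3.14, 3.14].

INTERFACE

Orientations are given as a rotation vector (axis times angle).
In Python, from bench import r gives the robot as it stands.
- The arm moves only by the shell command python3 -m crank 'ROWS'. ROWS is JSON, a list of rows, each an object with "rotation": the turn, a rotation vector about the tool's x, y, z in degrees, a list of three; "slide": the shift along the tool's x, y, z in mm, a list of three; "claw": the finger opening in mm, from 0 to 88.1. A call has 1 to 10 rows; each row is the pose to reach, as a shift and turn from the pose commanded when the call began, along the tool's axes at that moment; what a row does not reach only later rows make up. A row lasts 1/8 s, in which the tool goes at most 62.5 mm and 10.7 degrees, less where a joint would pass 70% of its speed; a pose out of reach is approached as far as the arm can. A call with a gripper value outside its range is refused whole. The fingers move at their own pace and stop on an object; the grip force is fixed at half the most. Time passes only in rows, so rows that repeat a pose let the fingers close. It gives the time, the measured TCP pose, the force and the opening at its end, in the units of the state.
- r.sense(): the state, without advancing time (a new reading comes with each control period).
- r.read_camera(name): name is "side" or "top" or "wrist"; returns a dict with "img" (384x512x3 uint8, blue, green, red), "range_z" (384x512 float32, m along the optical axis (not along the pixel's ray), 0 where there is no reading), "intrinsics" (3x3 intrinsics, pixels), "R" (3x3) and "t" (3): a world point X has camera coordinates R X + t; the wrist camera has in their place "tool_from_camera" (4x4, takes a point from camera to tool coordinates, whose origin is the TCP and whose axes are the tool frame's). Camera axes: x right, y down, z forward; pixel columns grow to the right and rows downward; lengths in m; the calibration is good to about 2 mm. A picture is of the moment at which its call begins: read the wrist's pose just before it.
- r.close_job(): hands the job in, once; it reports no verdict.
Trained networks look in a picture, given as the dict that the camera call returned (one of the last four; its "shot" number tells which), for a name from the list of things; names that differ only in an ending like _2 or _b are one class to them, and where a whole thing is asked for, a point or a joint stands for the part that bears it (a point fixed in the world has none). Each returns a list of dicts, best first, with "conf" (0 to 1); they miss things now and then, are a little off and sometimes report something else, mostly with a low value. They report only what shows in the picture. A call takes as long as a camera call. They do not tell look-alikes from the thing itself.
- r.look_for(picture, label): "xyz" ([x, y, z] in m, in world coordinates, good to about 4 mm: the middle of the surface that is visible of it).
The state is a dict: "time_s": time; "joints": joint angles; "qvel": joint speeds; "joint_efforts": joint torques, N m; "tcp_pos": TCP position; "ee_rot": TCP orientation; "force": force on the tool from outside, world axes, zero at the start; "torque": the same for the moment, N m; "grip_width": finger opening in m.
Only numpy, scipy, OpenCV 4.12 (cv2) and the standard library are available. Lean on these libraries where they do the work, as an engineer would, in place of code of your own. Each camera call takes 0.05 s, during which the arm holds its last target.

## Working session

There is one attempt and no reset: what is moved stays moved. The work goes in short steps, Python scripts to look and compute and a shell command to move; the robot and the scene stay as the last step left them, time stands still between calls to the robot, and variables do not carry over. Pictures are saved under pics/ and viewed, and the job is handed in when it is done.

```bash
ls -la; mkdir -p pics
python3 - <<'E'
from bench import r
import cv2, numpy as np
s=r.sense(); print(s)
for n in ["top","side"]:
    p=r.read_camera(n); cv2.imwrite(f"pics/{n}0.png",p["img"]); print(n,p["intrinsics"],p["R"],p["t"],p["shot"])
    for l in ["pin_a","gauge","bin_narrow","bin_wide","collar"]:
        print(l,[(np.round(d["xyz"],4).tolist(),round(d["conf"],2)) for d in r.look_for(p,l)])
print(r.sense()["time_s"])
E
```

```text
total 12
drwxr-xr-x  3 agent agent 4096 Dec  6 14:54 .
drwxr-xr-x 23 root  root  4096 Dec  6 14:54 ..
drwxr-xr-x  2 agent agent 4096 Dec  6 14:54 pics
{'time_s': 0.0, 'joints': array([ 1.16780239,  0.69000506, -0.19452715,  1.56632691,  0.15730442,
        0.90249164, -0.21509891]), 'qvel': array([ 3.81844245e-05, -2.64862974e-04,  8.48015670e-04, -7.45712913e-04,
        2.99365833e-03,  8.95612454e-04, -8.82922190e-05]), 'joint_efforts': array([-6.79905006e-04, -5.27557969e+01, -1.26664538e+00, -1.53426325e+01,
       -5.25597122e-02,  6.59855941e-03,  2.03568338e-04]), 'tcp_pos': array([ 0.2642421 , -0.56603884,  0.40390149]), 'ee_rot': array([-2.64932027e+00,  1.68676432e+00,  2.53418429e-03]), 'force': array([-0.2767889 , -0.46848152, -0.21730164]), 'torque': array([-0.01429729,  0.01859206,  0.04555146]), 'grip_width': 0.08830270536616994}
top [[346.90797986   0.         255.55098349]
 [  0.         346.90797986 190.23143413]
 [  0.           0.           1.        ]] [[-2.88953707e-02 -9.99569991e-01 -4.98898820e-03]
 [-9.89416644e-01  2.93111553e-02 -1.42111085e-01]
 [ 1.4219
[... 517 characters left out ...]
-0.1632, 0.0101], 0.64)]
side [[351.76015812   0.         258.37916995]
 [  0.         351.76015812 189.86695102]
 [  0.           0.           1.        ]] [[-0.99084857 -0.13390608 -0.01697846]
 [-0.05468714  0.51325931 -0.85648946]
 [ 0.1234035  -0.84772286 -0.51588519]] [0.48548784 0.11578736 1.1708481 ] 2
pin_a [([0.543, -0.5715, 0.017], 0.62), ([0.6046, -0.2444, 0.0109], 0.55), ([0.6418, -0.4317, 0.048], 0.53), ([0.4497, -0.371, 0.0138], 0.52)]
gauge [([0.4732, -0.0427, 0.0102], 0.89)]
bin_narrow [([0.2561, 0.2234, 0.0172], 0.84), ([0.4758, 0.1585, 0.0217], 0.8)]
bin_wide [([0.4833, 0.3398, 0.0055], 0.91), ([0.446, -0.3719, 0.0135], 0.72)]
collar [([0.5435, -0.1636, 0.0103], 0.39)]
0.6
```

View pics/top0.png

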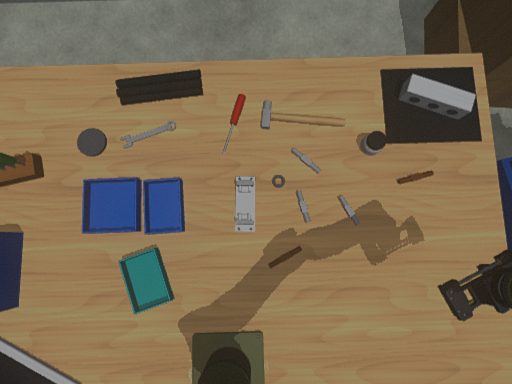

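View pics/side0.png

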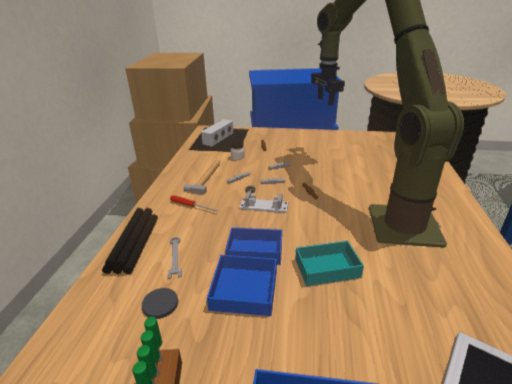

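```bash
cat > h.py <<'E'
from bench import r
import cv2, numpy as np
from scipy.spatial.transform import Rotation as Ro
np.set_printoptions(precision=4,suppress=True)
def tool(s): 
    return Ro.from_rotvec(s["ee_rot"]).as_matrix(), np.array(s["tcp_pos"])
def wcloud(p,s):
    """world pts per pixel for any picture"""
    K=p["intrinsics"];z=p["range_z"].astype(float)
    v,u=np.mgrid[:z.shape[0],:z.shape[1]]
    c=np.stack([(u-K[0,2])/K[0,0]*z,(v-K[1,2])/K[1,1]*z,z],-1)
    if "R" in p and p["R"] is not None: return (c-p["t"])@p["R"]
    T=p["tool_from_camera"];t=c@T[:3,:3].T+T[:3,3]
    R,o=tool(s);return t@R.T+o
E
python3 - <<'E'
from h import *
s=r.sense();p=r.read_camera("top");w=r.read_camera("wrist")
print(tool(s)[0]); print(w["tool_from_camera"],w["intrinsics"])
cv2.imwrite("pics/wrist0.png",w["img"])
np.savez("top.npz",img=p["img"],z=p["range_z"])
c=p["img"][130:280,110:440];cv2.imwrite("pics/crop0.png",cv2.resize(c,None,fx=2.4,fy=2.4,interpolation=cv2.INTER_CUBIC))
X=wcloud(p,s)
hsv=cv2.cvtColor(p["img"],cv2.COLOR_BGR2HSV)
m=((hsv[...,1]<70)&(X[...,2]>0.006)&(X[...,2]<.03)).astype(np.uint8)
n,l,st,ce=cv2.connectedComponentsWithStats(m[120:300,80:440])
for i in range(1,n):
    if st[i,4]<25: continue
    P=X[120:300,80:440][l==i]; q=P.mean(0); e,V=np.linalg.eigh(np.cov(P[:,:2].T)); d=(P[:,:2]-q[:2])@V[:,1]
    print(ce[i]+[80,120],st[i,4],q,"len",np.ptp(d),"ang",np.degrees(np.arctan2(V[1,1],V[0,1])))
E
```

```text
[[ 0.4231 -0.9061  0.0001]
 [-0.9061 -0.4231 -0.0001]
 [ 0.0001 -0.     -1.    ]]
[[ 1.     -0.     -0.0005  0.0005]
 [ 0.0002  0.9467  0.322  -0.0835]
 [ 0.0004 -0.322   0.9467  0.0205]
 [ 0.      0.      0.      1.    ]] [[318.8062   0.     256.8066]
 [  0.     318.8062 190.0367]
 [  0.       0.       1.    ]]
[265.3143 123.7714] 70 [ 0.722  -0.1303  0.023 ] len 0.031381209065762264 ang 117.66796598153218
[227.75   138.5625] 64 [ 0.6808 -0.0118  0.0139] len 0.09951039156681211 ang 161.71464811033775
[ 91.8756 141.7087] 587 [0.6839 0.4138 0.0127] len 0.0881778229172033 ang -166.2352778711054
[126.5385 141.4872] 39 [0.6828 0.3071 0.0077] len 0.03503686162126711 ang -167.19685547221013
[364.3958 148.5625] 48 [ 0.6342 -0.4334  0.0201] len 0.05687238731978486 ang -147.381641421964
[305.7257 159.9714] 175 [ 0.6052 -0.2517  0.0136] len 0.10822852139691272 ang 47.826474387483344
[278.5342 180.5205] 73 [ 0.5438 -0.1654  0.0104] len 0.036462438619473854 ang -174.05002666537052
[244.6787 204.7422] 803 [ 0.4722 -0.0594  0.0106] len 0.16688023594354273 ang 177.57379478517942
[302.9942 206.5145] 173 [ 0.4611 -0.2363  0.0136] len 0.09921087058825773 ang -165.35722396353268
[348.6897 209.9425] 174 [ 0.4466 -0.374   0.0135] len 0.09825001733617894 ang -150.93397637110624
[128.5349 280.8023] 86 [0.2571 0.2866 0.0195] len 0.11404902955057292 ang -161.9530603330571
```

View pics/crop0.png

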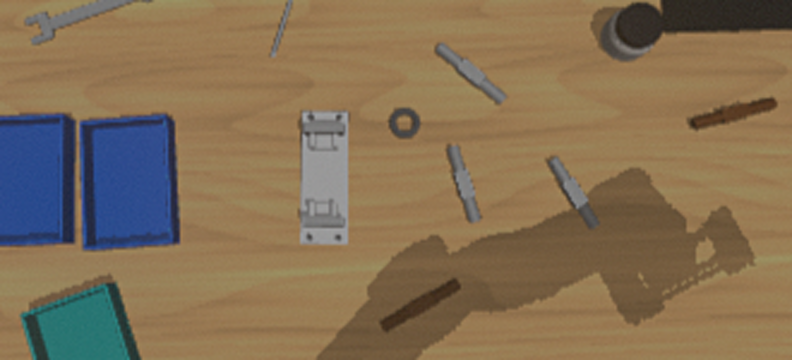

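View pics/wrist0.png

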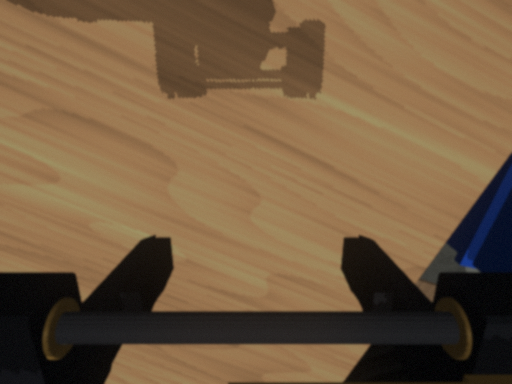

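```bash
cat >> h.py <<'E'
def go(x,y,z,yaw,s=None):
    """yaw = world yaw (deg) of tool y axis, tool down. prints slide mm, rot deg from the measured pose"""
    s=s or r.sense();R,o=tool(s)
    a=np.radians(yaw);ty=np.array([np.cos(a),np.sin(a),0]);tz=np.array([0,0,-1.]);G=np.stack([np.cross(ty,tz),ty,tz],1)
    print("t",round(s["time_s"],2),"tcp",o,"yaw_y",np.degrees(np.arctan2(R[1,1],R[0,1])),"F",s["force"],"w",s["grip_width"])
    print(" slide",np.round(R.T@(np.array([x,y,z])-o)*1000,1),"rot",np.round(np.degrees(Ro.from_matrix(R.T@G).as_rotvec()),2))
E
python3 -c "
from h import *
go(.4466,-.374,.30,-151)"
```

```text
t 0.7 tcp [ 0.2644 -0.5663  0.4048] yaw_y -154.97146691049488 F [ 0.1368 -0.964  -0.0718] w 0.08831385908240753
 slide [ -97.2 -246.4  104.8] rot [-0.   -0.01 -3.97]
```

```bash
python3 -m crank '[{"slide":[-48,-122,60],"rotation":[0,0,-4],"claw":60},{"slide":[-97.2,-246.4,104.8],"rotation":[0,0,-4],"claw":60},{"slide":[-97.2,-246.4,104.8],"rotation":[0,0,-4],"claw":60},{"slide":[-97.2,-246.4,104.8],"rotation":[0,0,-4],"claw":60},{"slide":[-97.2,-246.4,104.8],"rotation":[0,0,-4],"claw":60},{"slide":[-97.2,-246.4,104.8],"rotation":[0,0,-4],"claw":60}]'
cat >> h.py <<'E'
def pinview(name,zc=None):
    """find the steel pin nearest the tool axis in wrist view; reports in tool frame & world"""
    s=r.sense();p=r.read_camera("wrist");cv2.imwrite(f"pics/{name}.png",p["img"])
    X=wcloud(p,s);hsv=cv2.cvtColor(p["img"],cv2.COLOR_BGR2HSV);R,o=tool(s)
    m=((hsv[...,1]<75)&(X[...,2]>0.004)&(X[...,2]<.022)&(p["range_z"]>.1)).astype(np.uint8)
    n,l,st,ce=cv2.connectedComponentsWithStats(m)
    for i in range(1,n):
        if st[i,4]<300: continue
        P=X[l==i];T=(P-o)@R
        rect=cv2.minAreaRect(T[:,:2].astype(np.float32)*1000)
        e,V=np.linalg.eigh(np.cov(T[:,:2].T));v=V[:,1]*np.sign(V[1,1]);c=T[:,:2].mean(0)
        d=np.sort((T[:,:2]-c)@v);mid=c+v*(d[5]+d[-6])/2
        print("px",ce[i],st[i,4],"ztop",np.median(P[:,2]),"tool mid",mid*1000,"rect",np.round(rect[0],1),np.round(rect[1],1),"len",(d[-6]-d[5])*1000,"ang off tool y (deg, + = turn about z by)",np.degrees(np.arctan2(-v[0],v[1])))
        W=R@np.array([mid[0],mid[1],0])+o; print("   world",W[:2], "yaw",np.degrees(np.arctan2(*(R[:2,:2]@v)[::-1])))
    return s,p,X
E
python3 -c "
from h import *
pinview('w1')"
```

```text
time_s: 1.45
tcp_pos: [0.449, -0.3709, 0.2991]
ee_rot: [-2.71, 1.584, 0.002]
force: [-0.1, -0.3, -0.4]
grip_width: 0.06
px [454.0535  30.5691] 803 ztop 0.013952607930002359 tool mid [ 149.5314 -116.9486] rect [ 151.9 -117.8] [48.  12.3] len 46.6521717353887 ang off tool y (deg, + = turn about z by) -27.3954802864041
   world [ 0.6243 -0.4437] yaw -123.20735104658114
px [122.6717  85.2814] 2939 ztop 0.014891812381584546 tool mid [-106.419   -77.1771] rect [-108.2  -77.5] [18.6 99.3] len 98.67821508374905 ang off tool y (deg, + = turn about z by) 14.824584654319628
   world [ 0.464  -0.2403] yaw -165.42741263283193
px [262.0883 182.4835] 2004 ztop 0.01504177524458078 tool mid [4.9422 3.2586] rect [5.  3.4] [17.7 98.8] len 98.22358787570911 ang off tool y (deg, + = turn about z by) 0.18820156668868346
   world [ 0.4486 -0.3768] yaw -150.79105528660418
```

View pics/w1.png

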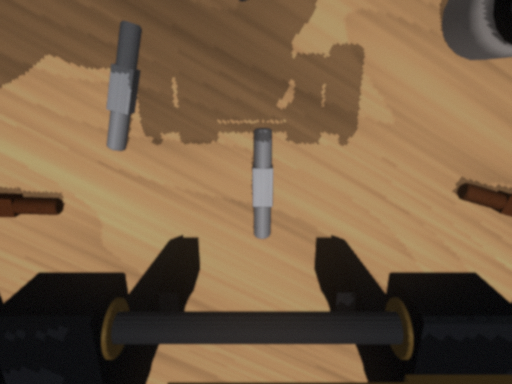

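```bash
python3 -m crank '[{"slide":[5,3.3,30],"rotation":[0,0,0],"claw":60},{"slide":[5,3.3,85],"rotation":[0,0,0],"claw":60},{"slide":[5,3.3,120],"rotation":[0,0,0],"claw":60},{"slide":[5,3.3,130.5],"rotation":[0,0,0],"claw":60},{"slide":[5,3.3,130.5],"rotation":[0,0,0],"claw":40},{"slide":[5,3.3,130.5],"rotation":[0,0,0],"claw":20},{"slide":[5,3.3,130.5],"rotation":[0,0,0],"claw":10},{"slide":[5,3.3,130.5],"rotation":[0,0,0],"claw":10}]'
python3 -c "
from h import *
go(.48,-.06,.3,180)
pinview('w2')"
```

```text
time_s: 2.5
tcp_pos: [0.4463, -0.3801, 0.1703]
ee_rot: [2.707, -1.594, 0.002]
force: [0.2, 1.7, 0.7]
grip_width: 0.0222
t 2.5 tcp [ 0.4463 -0.3801  0.1703] yaw_y -150.9719215132966 F [0.2405 1.6684 0.733 ] w 0.022216939848008432
 slide [-263.4 -184.9 -129.9] rot [-0.04 -0.06 29.03]
px [ 2.9146 88.445 ] 1054 ztop 0.006235802909847835 tool mid [-109.8424  -75.248 ] rect [-110.   -75.3] [ 3.7 80.3] len 78.8050584947711 ang off tool y (deg, + = turn about z by) 14.841290507258742
   world [ 0.4588 -0.2476] yaw -165.81320658891025
px [250.0063 232.361 ] 5903 ztop 0.01508895319541595 tool mid [ -2.8158 -11.3956] rect [ -8.3 -10.5] [30.8 86.2] len 84.13006747379231 ang off tool y (deg, + = turn about z by) 0.7129991024388722
   world [ 0.4549 -0.3721] yaw -151.68492023913052
px [292.8206 247.4817] 301 ztop 0.015663927954281315 tool mid [17.7164 -8.9074] rect [18.1 -8.7] [ 2.6 13.2] len 11.760373840583924 ang off tool y (deg, + = turn about z by) 79.88704544996993
   world [ 0.4627 -0.3913] yaw 129.14100637430485
```

View pics/w2.png

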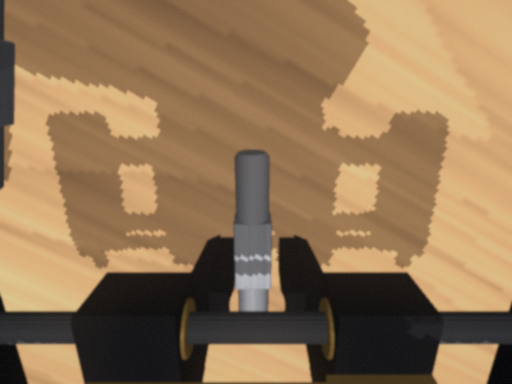

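```bash
python3 -m crank '[{"slide":[0,0,0],"rotation":[0,0,0],"claw":5},{"slide":[0,0,0],"rotation":[0,0,0],"claw":5},{"slide":[0,0,0],"rotation":[0,0,0],"claw":5}]'
python3 -c "
from h import *
go(.48,-.06,.3,180)
s,p,X=pinview('w3')"
```

```text
time_s: 2.92
tcp_pos: [0.4462, -0.3799, 0.17]
ee_rot: [2.707, -1.594, 0.0]
force: [-1.1, 0.7, 6.3]
grip_width: 0.0178
t 2.92 tcp [ 0.4462 -0.3799  0.17  ] yaw_y -150.96398406120565 F [-1.0725  0.7188  6.2744] w 0.017845285354789228
 slide [-263.3 -184.8 -130.1] rot [-0.01 -0.01 29.04]
px [ 3.0842 89.0071] 1128 ztop 0.00639148054007041 tool mid [-109.4943  -75.1417] rect [-109.5  -75.1] [ 4.4 80.2] len 79.04370996255885 ang off tool y (deg, + = turn about z by) 14.851950772896606
   world [ 0.4588 -0.2477] yaw -165.81593454230324
px [256.7042 233.6392] 6431 ztop 0.015042449627406945 tool mid [  0.4059 -11.0734] rect [  0.9 -10.8] [42.4 83.6] len 84.68716495064518 ang off tool y (deg, + = turn about z by) -0.2052309399266888
   world [ 0.4561 -0.3749] yaw -150.75875312752575
```

View pics/w3.png

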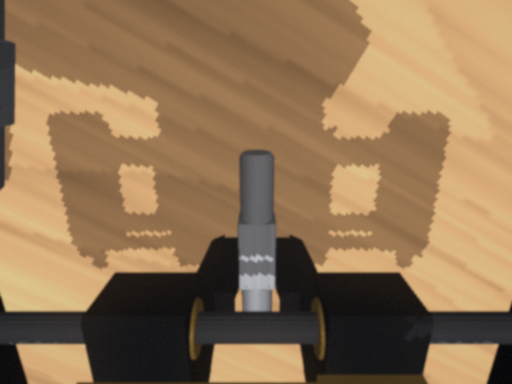

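```bash
python3 -c "
from h import *
go(.412,-.06,.31,178)"
```

```text
t 2.98 tcp [ 0.4462 -0.3799  0.17  ] yaw_y -150.96666207318557 F [-0.6739  1.3191  6.1043] w 0.017488504657179698
 slide [-296.3 -125.4 -140.1] rot [-0.01 -0.02 31.03]
```

```bash
python3 -m crank '[{"slide":[0,0,-40],"rotation":[0,0,0],"claw":5},{"slide":[0,0,-100],"rotation":[0,0,0],"claw":5},{"slide":[-45,-20,-140],"rotation":[0,0,8],"claw":5},{"slide":[-100,-42,-140],"rotation":[0,0,16],"claw":5},{"slide":[-157,-65,-140],"rotation":[0,0,24],"claw":5},{"slide":[-212,-88,-140],"rotation":[0,0,31],"claw":5},{"slide":[-262,-110,-140],"rotation":[0,0,31],"claw":5},{"slide":[-296,-125,-140],"rotation":[0,0,31],"claw":5},{"slide":[-296,-125,-140],"rotation":[0,0,31],"claw":5},{"slide":[-296,-125,-140],"rotation":[0,0,31],"claw":5}]'
cat > g.py <<'E'
from h import *
import sys
s=r.sense();p=r.read_camera("wrist");cv2.imwrite(f"pics/{sys.argv[1]}.png",p["img"])
X=wcloud(p,s);R,o=tool(s);T=(X-o)@R
np.savez(sys.argv[1]+".npz",X=X,T=T,img=p["img"],R=R,o=o)
print("t",s["time_s"],"tcp",o,"F",s["force"],"w",s["grip_width"])
E
python3 g.py g1
```

```text
time_s: 4.22
tcp_pos: [0.412, -0.0611, 0.3094]
ee_rot: [2.182, -2.26, 0.001]
force: [0.5, -1.1, -0.7]
grip_width: 0.0178
t 4.225 tcp [ 0.412  -0.0611  0.3094] F [ 0.5415 -1.1347 -0.6776] w 0.017770155544687267
```

View pics/g1.png

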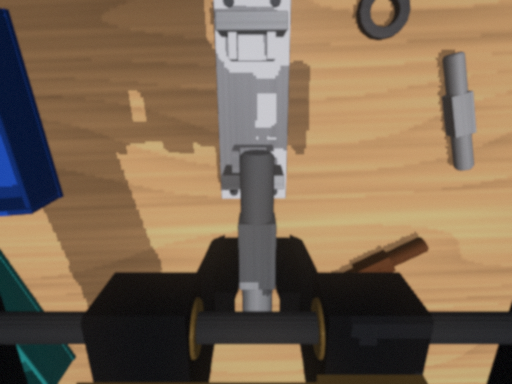

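```bash
cat > ga.py <<'E'
import numpy as np,sys,cv2
np.set_printoptions(precision=2,suppress=True)
d=np.load(sys.argv[1]+".npz");X=d["X"];R=d["R"];o=d["o"];img=d["img"]
yoff=float(sys.argv[2]) if len(sys.argv)>2 else 0
hsv=cv2.cvtColor(img,cv2.COLOR_BGR2HSV)
box=(X[...,0]>.36)&(X[...,0]<.60)&(X[...,1]>-.12)&(X[...,1]<.01)
h=X[...,2]
for nm,lo,hi in[("cheek",.042,.050),("guide",.035,.0405),("cradle",.0205,.028),("base",.006,.014)]:
    m=box&(h>lo)&(h<hi)&(hsv[...,1]<80)
    n,l,st,ce=cv2.connectedComponentsWithStats(m.astype(np.uint8))
    for i in range(1,n):
        if st[i,4]<40: continue
        P=X[l==i]*1000
        print(nm,ce[i],st[i,4],"z",np.median(P[:,2]),"x",np.percentile(P[:,0],[1,50,99]),"y",np.percentile(P[:,1],[1,50,99]))
        if nm in("base","cheek"): print("   rect",cv2.minAreaRect(P[:,:2].astype(np.float32)))
# pin in hand, tool frame
T=d["T"]*1000
m=(T[...,2]>140)&(T[...,2]<163)&(abs(T[...,0])<12)
P=T[m];print("pin in hand tool y min",np.percentile(P[:,1],[0.2,1]),"x mean",P[P[:,1]<-20][:,0].mean(),"ztop",np.percentile(P[P[:,1]<-20][:,2],5))
B=P[(P[:,1]<-20)]
for a in range(-56,-18,6):
    q=B[(B[:,1]>=a)&(B[:,1]<a+6)]
    if len(q)>5: print(a,"xmin/max",q[:,0].min(),q[:,0].max(),"ztop",np.percentile(q[:,2],10))
E
python3 ga.py g1
```

```text
cheek [250.71  20.72] 1475 z 45.484499853096274 x [529.14 535.26 541.84] y [-86.77 -61.79 -37.89]
   rect ((535.4302978515625, -62.20403289794922), (49.701194763183594, 12.2843599319458), 88.037841796875)
cheek [230.32 181.89] 276 z 45.610120691365054 x [414.64 420.83 426.42] y [-48.19 -40.94 -33.76]
   rect ((420.4790344238281, -40.802642822265625), (14.542496681213379, 12.008381843566895), 88.2786865234375)
cheek [278.43 181.74] 152 z 45.427199643583464 x [413.19 419.46 425.07] y [-83.18 -79.21 -75.81]
   rect ((419.1285095214844, -79.5307846069336), (7.3441267013549805, 12.151667594909668), 88.73677062988281)
guide [250.65  43.98] 527 z 37.46337299045316 x [511.18 521.81 530.17] y [-83.18 -56.16 -41.4 ]
guide [234.03 162.85] 185 z 37.520694009007485 x [425.86 434.01 444.08] y [-47.9  -44.61 -35.37]
cradle [251.6  47. ] 804 z 23.704856155906064 x [511.54 520.97 529.65] y [-72.83 -61.74 -50.6 ]
cradle [250.48 148.63] 124 z 23.429210454765396 x [438.55 442.98 444.09] y [-75.49 -55.94 -42.86]
base [252.82  92.41] 8267 z 9.605564983069137 x [399.29 484.65 554.9 ] y [-90.85 -61.52 -30.4
[... 152 characters left out ...]
4972 x [393.66 398.63 409.36] y [-44.97 -36.05 -27.97]
   rect ((401.91973876953125, -36.645233154296875), (16.893085479736328, 16.80710792541504), 87.14664459228516)
pin in hand tool y min [-53.65 -53.39] x mean 0.45326651089528375 ztop 154.03823157472237
-56 xmin/max -7.4480812478171305 8.008796993299896 ztop 154.81308578831195
-50 xmin/max -7.558235702634119 8.102285939182229 ztop 154.33471601494998
-44 xmin/max -7.170938660582212 8.221365164373593 ztop 154.24815021232212
-38 xmin/max -7.235224237756406 8.331450657862618 ztop 154.31857920403323
-32 xmin/max -7.367943378344673 8.418978680193991 ztop 154.39078761970165
-26 xmin/max -8.330961394671414 9.429284846325812 ztop 154.0807608085504
```

```bash
python3 -c "
from h import *
go(.47405,-.0597,.226,178.04)"
```

```text
t 4.28 tcp [ 0.412  -0.0616  0.3094] yaw_y 177.92682728558285 F [-1.1611  0.1236 -1.0838] w 0.017751586488293444
 slide [ -4.2 -61.9  83.5] rot [-0.04 -0.05 -0.11]
```

```bash
python3 -m crank '[{"slide":[-4,-40,20],"rotation":[0,0,0],"claw":5},{"slide":[-4,-62,50],"rotation":[0,0,0],"claw":5},{"slide":[-4,-62,75],"rotation":[0,0,0],"claw":5},{"slide":[-4,-62,83.5],"rotation":[0,0,0],"claw":5},{"slide":[-4,-62,83.5],"rotation":[0,0,0],"claw":5},{"slide":[-4,-62,83.5],"rotation":[0,0,0],"claw":5}]'
python3 -c "
from h import *
go(.47405,-.0597,.216,178.04)"; python3 g.py g2; python3 ga.py g2
```

```text
time_s: 5.03
tcp_pos: [0.474, -0.0591, 0.2267]
ee_rot: [-2.182, 2.26, -0.002]
force: [0.0, 0.5, -2.1]
grip_width: 0.0171
t 5.03 tcp [ 0.474  -0.0591  0.2267] yaw_y 177.9791457463511 F [ 0.0373  0.4889 -2.0963] w 0.017084511089564096
 slide [ 0.6 -0.1 10.7] rot [-0.07 -0.02 -0.06]
t 5.025 tcp [ 0.474  -0.0591  0.2267] F [ 0.0373  0.4889 -2.0963] w 0.017084511089564096
cheek [257.36 127.98] 2467 z 45.491525662022774 x [529.47 536.01 542.1 ] y [-86.62 -62.3  -38.  ]
   rect ((535.6692504882812, -62.31976318359375), (49.92831039428711, 12.260637283325195), 88.310546875)
guide [263. 115.] 83 z 38.721757521930826 x [540.85 541.53 542.25] y [-85.97 -65.44 -44.72]
guide [231.58 155.32] 342 z 37.58238933306967 x [512.64 520.92 528.61] y [-50.88 -47.93 -44.86]
guide [283.22 155.2 ] 341 z 37.57622339418065 x [511.62 519.96 527.55] y [-78.88 -75.64 -72.82]
guide [238.11 298.52] 85 z 37.73706396212712 x [425.26 428.3  436.12] y [-48.21 -46.55 -44.29]
guide [275.22 300.25] 59 z 37.5512357310204 x [424.71 425.88 431.55] y [-71.62 -69.85 -67.65]
cradle [235.55 112.61] 62 z 25.879678889828423 x [541.
[... 679 characters left out ...]
471699213858 x [456.78 487.77 521.62] y [-91.   -82.7  -71.65]
   rect ((488.83221435546875, -81.08788299560547), (19.699106216430664, 67.72279357910156), 87.85701751708984)
pin in hand tool y min [-53.65 -53.46] x mean 0.4599105940531225 ztop 154.0491304437686
-56 xmin/max -7.432633507568118 8.006535456396431 ztop 154.76837526347435
-50 xmin/max -7.562209908447537 8.087394416469008 ztop 154.2369837259135
-44 xmin/max -7.5670079202978995 8.202565363615726 ztop 154.3611876298666
-38 xmin/max -7.241963101771655 8.329680603371285 ztop 154.4262771970037
-32 xmin/max -7.375543653445582 8.4244114781526 ztop 154.45107896470068
-26 xmin/max -8.49265377920666 9.382804471801673 ztop 154.17005129511034
```

View pics/g2.png

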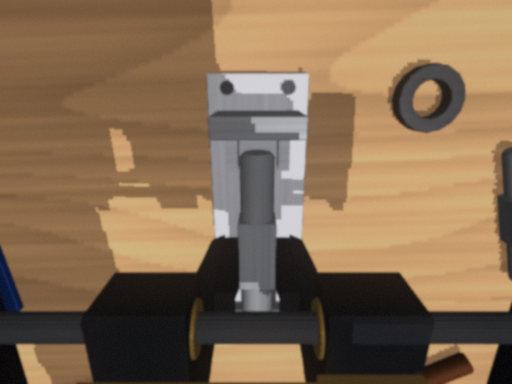

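```bash
python3 -m crank '[{"slide":[0.6,0,5],"rotation":[0,0,0],"claw":5},{"slide":[0.6,0,9],"rotation":[0,0,0],"claw":5},{"slide":[0.6,0,11],"rotation":[0,0,0],"claw":5},{"slide":[0.6,0,12.5],"rotation":[0,0,0],"claw":5},{"slide":[0.6,0,14],"rotation":[0,0,0],"claw":5},{"slide":[0.6,0,14],"rotation":[0,0,0],"claw":5}]'
```

```text
time_s: 5.82
tcp_pos: [0.4738, -0.0592, 0.2118]
ee_rot: [2.183, -2.259, -0.0]
force: [-0.9, -0.3, -1.6]
grip_width: 0.0176
```

```bash
python3 -m crank '[{"slide":[0,0,3],"rotation":[0,0,0],"claw":5},{"slide":[0,0,6],"rotation":[0,0,0],"claw":5},{"slide":[0,0,9],"rotation":[0,0,0],"claw":5},{"slide":[0,0,12],"rotation":[0,0,0],"claw":5},{"slide":[0,0,14],"rotation":[0,0,0],"claw":5},{"slide":[0,0,16],"rotation":[0,0,0],"claw":5},{"slide":[0,0,17.5],"rotation":[0,0,0],"claw":5},{"slide":[0,0,17.5],"rotation":[0,0,0],"claw":5}]'
```

```text
time_s: 6.82
tcp_pos: [0.4738, -0.0592, 0.1943]
ee_rot: [2.183, -2.259, -0.0]
force: [0.3, 0.5, -1.0]
grip_width: 0.0174
```

```bash
python3 -m crank '[{"slide":[0,0,1],"rotation":[0,0,0],"claw":5},{"slide":[0,0,1],"rotation":[0,0,0],"claw":5},{"slide":[0,0,1],"rotation":[0,0,0],"claw":5}]'; python3 g.py g3;  python3 ga.py g3 | tail -9
python3 - <<'E'
from h import *
p=r.read_camera("top")
cv2.imwrite("pics/t3.png",cv2.resize(p["img"][140:260,60:380],None,fx=2.4,fy=2.4,interpolation=cv2.INTER_CUBIC))
X=wcloud(p,None);hsv=cv2.cvtColor(p["img"],cv2.COLOR_BGR2HSV)
m=((hsv[...,1]>120)&(hsv[...,0]>105)&(hsv[...,0]<130)).astype(np.uint8)
n,l,st,ce=cv2.connectedComponentsWithStats(m)
for i in range(1,n):
    if st[i,4]<300: continue
    P=X[l==i]; 
    for a,b in((-.01,.015),(.035,.06)):
        q=P[(P[:,2]>a)&(P[:,2]<b)]
        if len(q)>20: print(ce[i],st[i,4],a,cv2.minAreaRect((q[:,:2]*1000).astype(np.float32)))
E
```

```text
time_s: 7.2
tcp_pos: [0.4739, -0.0593, 0.1938]
ee_rot: [-2.183, 2.259, -0.001]
force: [-0.9, -0.3, 5.9]
grip_width: 0.0176
t 7.2 tcp [ 0.4739 -0.0593  0.1938] F [-0.9073 -0.2797  5.9259] w 0.017606013069027628
base [295.65 202.72] 2511 z 9.581478846113573 x [467.97 493.06 520.52] y [-91.   -83.25 -70.22]
   rect ((492.2684020996094, -80.26988983154297), (21.427642822265625, 58.11034393310547), 88.13969421386719)
pin in hand tool y min [-67.95 -67.88] x mean -0.05617856742534525 ztop 147.65728361775007
-56 xmin/max -11.927668753094194 11.981297398823674 ztop 154.67323086266012
-50 xmin/max -11.98225490299189 11.981128593581712 ztop 154.343471227989
-44 xmin/max -11.880051700405252 11.993685752949789 ztop 154.45661271375414
-38 xmin/max -10.089586662541242 8.326959661417197 ztop 154.29616441061006
-32 xmin/max -7.338922260379587 8.400103805004843 ztop 154.33362593511947
-26 xmin/max -8.429505084199084 9.474643879900857 ztop 154.07095838494948
[112.6741 206.0778] 2636 -0.01 ((481.3668212890625, 339.3409423828125), (148.960693359375, 157.92739868164062), 0.518833339214325)
[112.6741 206.0778] 2636 0.035 ((480.1186218261719, 340.1587829589844), (159.0096893310547, 160.37185668945312), 1.0129058361053467)
```

View pics/t3.png

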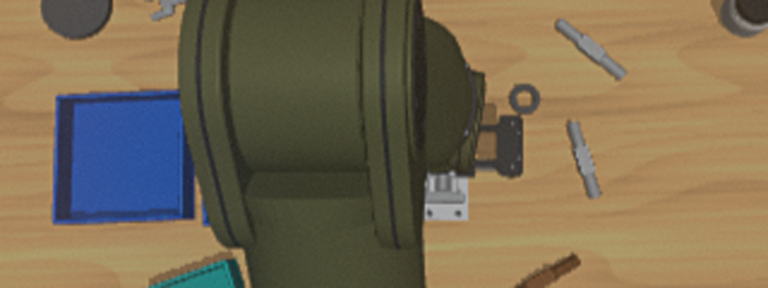

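View pics/g3.png

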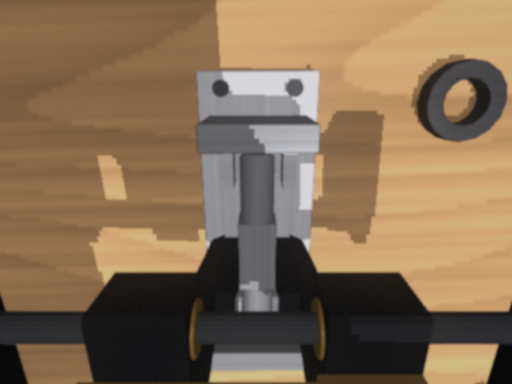

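Run:
```python
from h import *
d=np.load("top.npz");p=dict(img=d["img"],range_z=d["z"])
p0=r.read_camera("top")
for k in("intrinsics","R","t"):p[k]=p0[k]
X=wcloud(p,None);hsv=cv2.cvtColor(p["img"],cv2.COLOR_BGR2HSV)
m=((hsv[...,1]>120)&(hsv[...,0]>105)&(hsv[...,0]<130)).astype(np.uint8)
for nm,lo,hi in(("narrow",142,190),("wide",78,141)):
    q=np.zeros_like(m);q[170:245,lo:hi]=1
    P=X[(m*q)>0]
    for a,b in((-.01,.012),(.036,.06)):
        k=P[(P[:,2]>a)&(P[:,2]<b)];print(nm,a,len(k),cv2.minAreaRect((k[:,:2]*1000).astype(np.float32)),np.median(k[:,2]))
go(.475,.17,.30,178)
```

```text
narrow -0.01 1475 ((475.0408935546875, 189.64102172851562), (148.88522338867188, 93.52661895751953), 2.431574583053589) 0.00380717679158852
narrow 0.036 291 ((474.4427795410156, 184.10836791992188), (159.1083984375, 109.67481231689453), 2.2797834873199463) 0.04308737044877875
wide -0.01 2210 ((480.326904296875, 339.35699462890625), (152.11940002441406, 157.56768798828125), 0.30338332056999207) 0.0035528822481966467
wide 0.036 337 ((480.1728820800781, 340.3864440917969), (158.8030548095703, 160.5251007080078), 0.7639342546463013) 0.04279255854871936
t 7.35 tcp [ 0.4739 -0.0593  0.1938] yaw_y 178.02647172063476 F [-0.8302  0.0057  5.6703] w 0.01770782856397323
 slide [-229.2    6.7 -106.2] rot [-0.02 -0.    0.03]
```

```bash
python3 -m crank '[{"slide":[0,0,-25],"rotation":[0,0,0],"claw":5},{"slide":[0,0,-60],"rotation":[0,0,0],"claw":5},{"slide":[-50,0,-86],"rotation":[0,0,-4.3],"claw":5},{"slide":[-110,2,-86],"rotation":[0,0,-4.3],"claw":5},{"slide":[-170,5,-86],"rotation":[0,0,-4.3],"claw":5},{"slide":[-222,10.6,-86],"rotation":[0,0,-4.3],"claw":5},{"slide":[-222,10.6,-86],"rotation":[0,0,-4.3],"claw":5},{"slide":[-222,10.6,-86],"rotation":[0,0,-4.3],"claw":5}]'; python3 g.py b1
cat > bn.py <<'E'
import numpy as np,sys,cv2
np.set_printoptions(precision=1,suppress=True)
d=np.load(sys.argv[1]+".npz");X=d["X"];hsv=cv2.cvtColor(d["img"],cv2.COLOR_BGR2HSV)
m=((hsv[...,1]>110)&(hsv[...,0]>105)&(hsv[...,0]<130))
for a,b in((-.01,.012),(.038,.055)):
    k=(m&(X[...,2]>a)&(X[...,2]<b)).astype(np.uint8)
    n,l,st,ce=cv2.connectedComponentsWithStats(k)
    for i in range(1,n):
        if st[i,4]>150:
            P=X[l==i]*1000;print(a,ce[i],st[i,4],np.median(P[:,2]),"x",np.percentile(P[:,0],[.5,99.5]),"y",np.percentile(P[:,1],[.5,99.5]),cv2.minAreaRect(P[:,:2].astype(np.float32)))
E
python3 bn.py b1
```

```text
time_s: 8.35
tcp_pos: [0.4707, 0.1625, 0.2792]
ee_rot: [2.265, -2.175, 0.001]
force: [-0.1, 0.5, -1.1]
grip_width: 0.0176
t 8.35 tcp [0.4707 0.1625 0.2792] F [-0.1296  0.4815 -1.09  ] w 0.017603520132397743
-0.01 [134.8 156. ] 927 6.804167107013925 x [405.6 560.7] y [259.5 262.9] ((482.91357421875, 261.0049743652344), (156.8974151611328, 2.7612547874450684), 0.8753803968429565)
-0.01 [ 54.1 164.1] 19741 4.70044114475715 x [405.5 555.7] y [284.  383.7] ((480.3150939941406, 335.8524475097656), (151.62232971191406, 108.89994812011719), 0.7476277351379395)
-0.01 [221.5 158.6] 16684 4.6559838055535145 x [398.3 550. ] y [133.6 236.8] ((473.92852783203125, 184.40676879882812), (151.21932983398438, 101.1574935913086), 2.6030917167663574)
0.038 [ 86.9 169.2] 3864 43.92197550359886 x [403.5 561.4] y [259.7 358.8] ((482.0310363769531, 311.87982177734375), (158.72579956054688, 104.19550323486328), 0.4146071672439575)
0.038 [217.8 140.7] 3939 44.16760132544773 x [412.6 556.6] y [129.5 240.7] ((482.468994140625, 184.0774688720703), (145.0038604736328, 108.7174301147461), 2.8324875831604004)
```

View pics/b1.png

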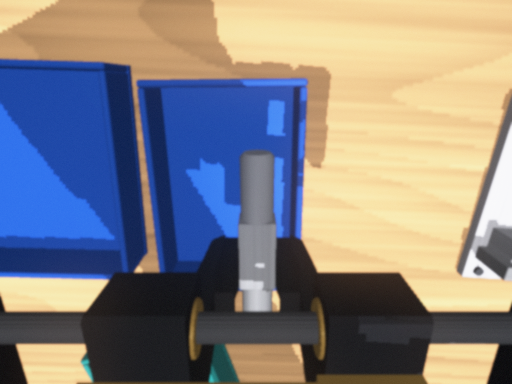

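```bash
python3 -m crank '[{"slide":[-1.5,0,40],"rotation":[0,0,0],"claw":5},{"slide":[-1.5,0,80],"rotation":[0,0,0],"claw":5},{"slide":[-1.5,0,95],"rotation":[0,0,0],"claw":5},{"slide":[-1.5,0,102],"rotation":[0,0,0],"claw":5},{"slide":[-1.5,0,102],"rotation":[0,0,0],"claw":5},{"slide":[-1.5,0,102],"rotation":[0,0,0],"claw":23},{"slide":[-1.5,0,102],"rotation":[0,0,0],"claw":23},{"slide":[-1.5,0,102],"rotation":[0,0,0],"claw":23}]'; python3 -c "
from h import *
go(.464,-.2403,.3,-165.4)"
```

```text
time_s: 9.4
tcp_pos: [0.471, 0.1646, 0.1779]
ee_rot: [-2.266, 2.175, -0.001]
force: [1.2, 0.2, -0.6]
grip_width: 0.023
t 9.4 tcp [0.471  0.1646 0.1779] yaw_y -177.6592992845323 F [ 1.1706  0.2431 -0.5887] w 0.023025370393654685
 slide [ 404.3   23.4 -122.2] rot [ -0.06   0.01 -12.26]
```

Lift straight up first, check the laid pin, then travel.

```bash
python3 -m crank '[{"slide":[0,0,-15],"rotation":[0,0,0],"claw":23},{"slide":[0,0,-60],"rotation":[0,0,0],"claw":30},{"slide":[0,0,-120],"rotation":[0,0,0],"claw":60}]'; python3 g.py b2; python3 -c "
from h import *
go(.464,-.2403,.3,-165.4)"
```

```text
time_s: 9.78
tcp_pos: [0.4704, 0.1644, 0.2988]
ee_rot: [2.265, -2.175, -0.002]
force: [1.3, 0.9, 1.0]
grip_width: 0.0378
t 9.775 tcp [0.4704 0.1644 0.2988] F [1.2715 0.8898 1.029 ] w 0.03779250535538368
t 9.82 tcp [0.4721 0.1645 0.3056] yaw_y -177.73023486755196 F [-0.4604  0.2536  4.8304] w 0.042277226926227124
 slide [404.2  24.2   4. ] rot [ -0.53   0.14 -12.33]
```

View pics/b2.png

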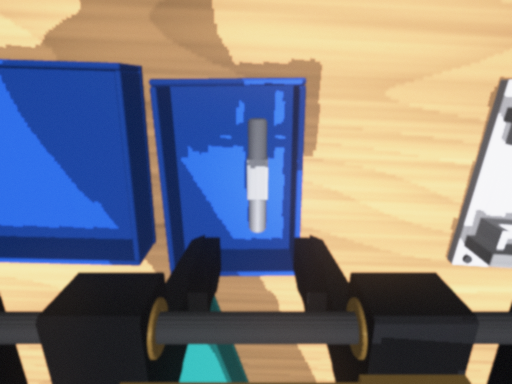

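```bash
python3 -m crank '[{"slide":[50,3,2],"rotation":[0,0,-4],"claw":60},{"slide":[112,6,2],"rotation":[0,0,-8],"claw":60},{"slide":[174,10,2],"rotation":[0,0,-12.3],"claw":60},{"slide":[236,14,2],"rotation":[0,0,-12.3],"claw":60},{"slide":[298,18,2],"rotation":[0,0,-12.3],"claw":60},{"slide":[355,22,2],"rotation":[0,0,-12.3],"claw":60},{"slide":[404,24,2],"rotation":[0,0,-12.3],"claw":60},{"slide":[404,24,2],"rotation":[0,0,-12.3],"claw":60},{"slide":[404,24,2],"rotation":[0,0,-12.3],"claw":60}]'; python3 -c "
from h import *
s,p,X=pinview('w4')
print(r.sense()['tcp_pos'])"
```

```text
time_s: 10.95
tcp_pos: [0.4631, -0.2396, 0.296]
ee_rot: [-2.486, 1.92, 0.0]
force: [-0.2, -0.1, 0.7]
grip_width: 0.0605
px [56.6329 97.0197] 11222 ztop 0.00972656078518977 tool mid [-163.4006  -57.2154] rect [-169.3  -58.8] [ 61.5 170.4] len 169.76710869750815 ang off tool y (deg, + = turn about z by) 14.638030695950835
   world [ 0.4772 -0.067 ] yaw 179.9962332906323
px [337.0837  33.6423] 2007 ztop 0.014951175255120464 tool mid [  60.6235 -116.3588] rect [  61.5 -117.4] [66.3 18.1] len 64.65873236300007 ang off tool y (deg, + = turn about z by) -35.450007935954105
   world [ 0.591  -0.2688] yaw -129.915727229762
px [190.5229  61.7811] 1398 ztop 0.011432667718840661 tool mid [-50.4193 -97.9066] rect [-50.4 -97.4] [38.  37.6] len 37.3959293795824 ang off tool y (deg, + = turn about z by) -77.45832021036635
   world [ 0.5451 -0.166 ] yaw -87.90741103494581
px [254.2778 178.1506] 2045 ztop 0.01511308693027208 tool mid [-1.6494 -1.2527] rect [-2. -1.] [99.3 17.4] len 98.68699962356392 ang off tool y (deg, + = turn about z by) 0.04570924699543758
   world [ 0.4639 -0.2376] yaw -165.41144589716174
[ 0.4633 -0.2388  0.2959]
```

View pics/w4.png

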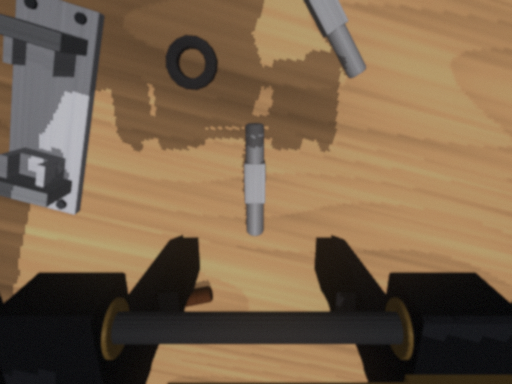

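```bash
python3 -m crank '[{"slide":[-2,-1,40],"rotation":[0,0,0],"claw":60},{"slide":[-2,-1,90],"rotation":[0,0,0],"claw":50},{"slide":[-2,-1,118],"rotation":[0,0,0],"claw":40},{"slide":[-2,-1,126],"rotation":[0,0,0],"claw":40},{"slide":[-2,-1,126],"rotation":[0,0,0],"claw":30},{"slide":[-2,-1,126],"rotation":[0,0,0],"claw":5},{"slide":[-2,-1,126],"rotation":[0,0,0],"claw":5},{"slide":[-2,-1,126],"rotation":[0,0,0],"claw":5},{"slide":[-2,-1,126],"rotation":[0,0,0],"claw":5},{"slide":[-2,-1,126],"rotation":[0,0,0],"claw":5}]'; python3 -c "
from h import *
go(.474,-.0597,.25,178.04)"
```

```text
time_s: 12.25
tcp_pos: [0.4642, -0.238, 0.1706]
ee_rot: [-2.486, 1.92, -0.003]
force: [-0.1, 0.9, 8.2]
grip_width: 0.0178
t 12.25 tcp [ 0.4642 -0.238   0.1706] yaw_y -165.37072064156555 F [-0.1367  0.8557  8.1965] w 0.01775591240932017
 slide [-170.   -54.7  -79.5] rot [-0.11 -0.05 16.59]
```

```bash
python3 -m crank '[{"slide":[0,0,-40],"rotation":[0,0,0],"claw":5},{"slide":[0,0,-90],"rotation":[0,0,0],"claw":5},{"slide":[-50,-16,-90],"rotation":[0,0,6],"claw":5},{"slide":[-110,-35,-90],"rotation":[0,0,12],"claw":5},{"slide":[-160,-52,-85],"rotation":[0,0,16.6],"claw":5},{"slide":[-170,-54.7,-79.5],"rotation":[0,0,16.6],"claw":5},{"slide":[-170,-54.7,-79.5],"rotation":[0,0,16.6],"claw":5},{"slide":[-170,-54.7,-79.5],"rotation":[0,0,16.6],"claw":5}]'; python3 g.py g4; python3 ga.py g4; python3 -c "
from h import *
go(.4705,-.0593,.226,178)"
```

```text
time_s: 13.25
tcp_pos: [0.4736, -0.0616, 0.2491]
ee_rot: [2.179, -2.262, 0.002]
force: [-0.6, 0.6, -2.1]
grip_width: 0.0176
t 13.25 tcp [ 0.4736 -0.0616  0.2491] F [-0.6385  0.5603 -2.0606] w 0.017596040849458153
cheek [252.34 121.97] 1891 z 45.47100955440666 x [529.71 535.91 541.86] y [-86.57 -62.35 -38.09]
   rect ((535.629150390625, -62.360008239746094), (50.013343811035156, 12.213815689086914), 88.7217025756836)
cheek [237.92 297.41] 49 z 45.77782363070956 x [414.95 417.7  424.36] y [-49.72 -47.61 -45.37]
   rect ((419.9594421386719, -47.721336364746094), (4.192948341369629, 10.150598526000977), 86.48291778564453)
cheek [275.06 297.36] 50 z 45.53917196130932 x [413.73 416.6  423.29] y [-74.97 -72.98 -70.8 ]
   rect ((418.8163757324219, -72.88043212890625), (10.45212173461914, 4.181766510009766), 0.04300974681973457)
guide [275.5  146.47] 279 z 37.59853468731089 x [511.48 519.89 528.03] y [-78.42 -75.51 -72.74]
guide [229.53 147.04] 272 z 37.523397138685624 x [512.46 520.55 528.55] y [-50.89 -47.8  -44.66]
cradle [233.5 109. ] 40 z 25.91827931697081 x [541.5  541.91 542.34] y [-62
[... 444 characters left out ...]
, -60.547462463378906), (60.13478088378906, 84.34935760498047), 88.20491790771484)
pin in hand tool y min [-49.32 -49.08] x mean 0.4769672223259525 ztop 154.82357039801988
-50 xmin/max -7.062095092051138 8.123806946614819 ztop 155.31678722744002
-44 xmin/max -7.144651919302649 8.23134456660454 ztop 155.08583081490522
-38 xmin/max -7.26936355921869 8.344036115460217 ztop 155.14844883935353
-32 xmin/max -7.374936787052005 8.437439414028633 ztop 154.94323951896126
-26 xmin/max -7.484012907120337 7.991507083572153 ztop 155.02977814504743
t 13.3 tcp [ 0.4736 -0.0617  0.2491] yaw_y 177.84272402598506 F [ 0.1207  0.761  -2.1839] w 0.017520696689131372
 slide [-2.3  3.2 23.1] rot [-0.02 -0.08 -0.16]
```

View pics/g4.png

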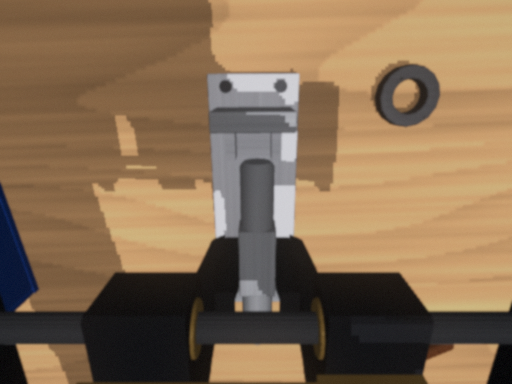

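```bash
python3 -c "
from h import *
go(.4782,-.0593,.226,178)"
```

```text
t 13.3 tcp [ 0.4736 -0.0617  0.2491] yaw_y 177.84272402598506 F [ 0.1207  0.761  -2.1839] w 0.017520696689131372
 slide [-2.6 -4.5 23.1] rot [-0.02 -0.08 -0.16]
```

```bash
python3 -m crank '[{"slide":[-2.6,-4.5,10],"rotation":[0,0,0],"claw":5},{"slide":[-2.6,-4.5,23],"rotation":[0,0,0],"claw":5},{"slide":[-2.6,-4.5,29],"rotation":[0,0,0],"claw":5},{"slide":[-2.6,-4.5,31.5],"rotation":[0,0,0],"claw":5},{"slide":[-2.6,-4.5,33.5],"rotation":[0,0,0],"claw":5},{"slide":[-2.6,-4.5,35],"rotation":[0,0,0],"claw":5},{"slide":[-2.6,-4.5,37],"rotation":[0,0,0],"claw":5},{"slide":[-2.6,-4.5,37],"rotation":[0,0,0],"claw":5}]'
```

```text
time_s: 14.3
tcp_pos: [0.4783, -0.0572, 0.2119]
ee_rot: [2.183, -2.259, 0.0]
force: [-0.3, 0.2, -1.1]
grip_width: 0.0176
```

```bash
python3 -m crank '[{"slide":[2,0,0],"rotation":[0,0,0],"claw":5},{"slide":[2,0,3],"rotation":[0,0,0],"claw":5},{"slide":[2,0,7],"rotation":[0,0,0],"claw":5},{"slide":[2,0,11],"rotation":[0,0,0],"claw":5},{"slide":[2,0,14],"rotation":[0,0,0],"claw":5},{"slide":[2,0,16.5],"rotation":[0,0,0],"claw":5},{"slide":[2,0,17.5],"rotation":[0,0,0],"claw":5},{"slide":[2,0,18],"rotation":[0,0,0],"claw":5},{"slide":[2,0,18],"rotation":[0,0,0],"claw":5},{"slide":[2,0,18],"rotation":[0,0,0],"claw":5}]'
```

```text
time_s: 15.55
tcp_pos: [0.4781, -0.0592, 0.1945]
ee_rot: [-2.183, 2.259, -0.0]
force: [-1.2, 1.0, 6.0]
grip_width: 0.0174
```

```bash
python3 -c "
from h import *
go(.475,.2055,.28,-177.6)"
```

```text
t 15.55 tcp [ 0.4781 -0.0592  0.1945] yaw_y 178.030325087882 F [-1.1599  0.9654  6.0409] w 0.01740319847647486
 slide [-264.4   12.2  -85.5] rot [-0.02  0.   -4.37]
```

```bash
python3 -m crank '[{"slide":[0,0,-25],"rotation":[0,0,0],"claw":5},{"slide":[0,0,-60],"rotation":[0,0,0],"claw":5},{"slide":[-50,0,-86],"rotation":[0,0,-4.4],"claw":5},{"slide":[-110,3,-86],"rotation":[0,0,-4.4],"claw":5},{"slide":[-170,6,-86],"rotation":[0,0,-4.4],"claw":5},{"slide":[-228,10,-86],"rotation":[0,0,-4.4],"claw":5},{"slide":[-264.5,12.2,-86],"rotation":[0,0,-4.4],"claw":5},{"slide":[-264.5,12.2,-86],"rotation":[0,0,-4.4],"claw":5},{"slide":[-264.5,12.2,-86],"rotation":[0,0,-4.4],"claw":5}]'; python3 g.py b3; python3 bn.py b3
python3 - <<'E'
import numpy as np,cv2
d=np.load("b3.npz");X=d["X"]*1000;h=cv2.cvtColor(d["img"],cv2.COLOR_BGR2HSV)
m=(X[...,2]>9)&(X[...,2]<30)&(h[...,1]<90)&(X[...,1]>138)&(X[...,1]<230)&(X[...,0]>400)&(X[...,0]<545)
P=X[m];print(len(P),np.median(P,0),np.percentile(P,[2,98],axis=0))
E
```

```text
time_s: 16.68
tcp_pos: [0.475, 0.2047, 0.2799]
ee_rot: [2.267, -2.174, 0.001]
force: [0.6, -1.2, -0.4]
grip_width: 0.0174
t 16.675 tcp [0.475  0.2047 0.2799] F [ 0.5551 -1.2465 -0.4455] w 0.01737481112482504
-0.01 [187.4 163. ] 434 7.849290006607696 x [405.6 560.4] y [259.7 262.6] ((483.10400390625, 260.9657897949219), (155.93124389648438, 1.7259204387664795), 0.915836751461029)
-0.01 [ 85.8 167.4] 30001 4.71643358979057 x [405.2 555.3] y [276.8 415.7] ((480.2694091796875, 345.9877014160156), (151.31268310546875, 143.38711547851562), 0.6217554807662964)
-0.01 [284.4 160.6] 13274 4.655926983937214 x [402.3 549. ] y [131.6 236.6] ((473.58355712890625, 183.82049560546875), (149.7463836669922, 101.06307220458984), 2.7810897827148438)
0.038 [135.  128.7] 3048 44.23179745496586 x [416.9 561.4] y [259.9 368.7] ((486.65863037109375, 315.4415283203125), (149.1052703857422, 110.15203857421875), 0.6176047325134277)
0.038 [293.1 146.7] 3716 44.182003296538454 x [422.5 556.6] y [128.7 240.9] ((485.253662109375, 184.59567260742188), (139.6385040283203, 108.54032135009766), 2.5190720558166504)
0.038 [ 54.4 277.5] 881 43.15302099017096 x [402.6 407.1] y [318.5 405. ] ((404.6416320800781, 362.1442565917969), (4.717792987823486, 88.85126495361328), 0.6790063977241516)
2295 [481.68114244 164.660634    20.07543504] [[432.80256892 155.76377067  15.20990386]
 [523.94720681 172.76121496  21.73750979]]
```

View pics/b3.png

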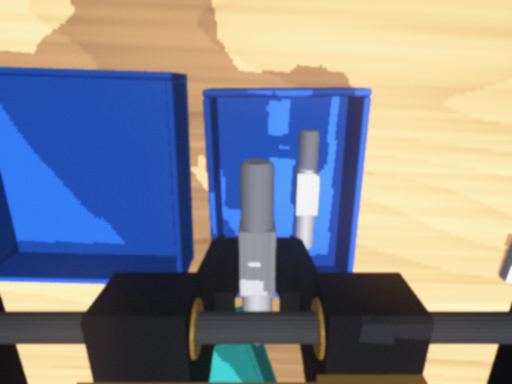

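```bash
python3 -m crank '[{"slide":[0,0,40],"rotation":[0,0,0],"claw":5},{"slide":[0,0,80],"rotation":[0,0,0],"claw":5},{"slide":[0,0,95],"rotation":[0,0,0],"claw":5},{"slide":[0,0,102],"rotation":[0,0,0],"claw":5},{"slide":[0,0,102],"rotation":[0,0,0],"claw":5},{"slide":[0,0,102],"rotation":[0,0,0],"claw":21.5},{"slide":[0,0,102],"rotation":[0,0,0],"claw":21.5},{"slide":[0,0,90],"rotation":[0,0,0],"claw":21.5},{"slide":[0,0,40],"rotation":[0,0,0],"claw":21.5},{"slide":[0,0,-18],"rotation":[0,0,0],"claw":60}]'; python3 g.py b4; python3 -c "
from h import *
go(.606,-.251,.3,-132.2)"
```

```text
time_s: 17.98
tcp_pos: [0.4748, 0.2054, 0.2995]
ee_rot: [2.267, -2.173, -0.001]
force: [1.4, 0.4, -0.3]
grip_width: 0.0295
t 17.975 tcp [0.4748 0.2054 0.2995] F [ 1.4466  0.3697 -0.299 ] w 0.02954101545082022
t 18.02 tcp [0.4766 0.2057 0.3062] yaw_y -177.62927694737084 F [ 0.707  -0.5829  3.5747] w 0.0336374291042832
 slide [ 461.7 -110.3    5.3] rot [ -0.59   0.01 -45.43]
```

View pics/b4.png

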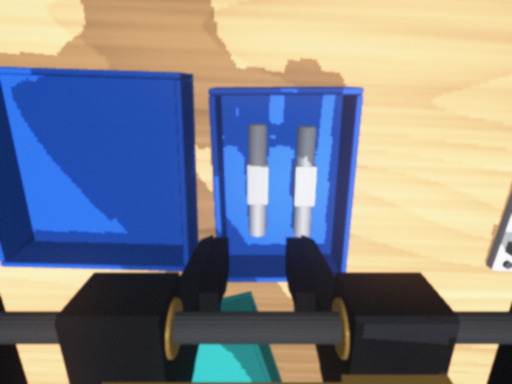

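```bash
python3 -m crank '[{"slide":[55,-10,0],"rotation":[0,0,-6],"claw":60},{"slide":[115,-25,0],"rotation":[0,0,-12],"claw":60},{"slide":[175,-40,0],"rotation":[0,0,-18],"claw":60},{"slide":[235,-55,0],"rotation":[0,0,-24],"claw":60},{"slide":[295,-70,0],"rotation":[0,0,-30],"claw":60},{"slide":[353,-85,0],"rotation":[0,0,-37],"claw":60},{"slide":[410,-98,0],"rotation":[0,0,-45.4],"claw":60},{"slide":[461,-110,0],"rotation":[0,0,-45.4],"claw":60},{"slide":[461,-110,0],"rotation":[0,0,-45.4],"claw":60},{"slide":[461,-110,0],"rotation":[0,0,-45.4],"claw":60}]'; python3 -c "
from h import *
s,p,X=pinview('w5')
print(r.sense()['tcp_pos'])"
```

```text
time_s: 19.27
tcp_pos: [0.6043, -0.2495, 0.2983]
ee_rot: [-2.931, 1.13, 0.001]
force: [-0.3, 1.1, 0.3]
grip_width: 0.0599
px [35.8758 84.5049] 5369 ztop 0.009734757045619546 tool mid [-185.5282  -64.0475] rect [-200.3  -72. ] [ 61.1 118.4] len 128.19955563785084 ang off tool y (deg, + = turn about z by) 29.5160260881663
   world [ 0.5097 -0.0775] yaw -161.6696410114129
px [262.3448 178.995 ] 2216 ztop 0.014956522789775939 tool mid [4.9199 0.6742] rect [5.  1.1] [ 18.  109.7] len 108.64536894785412 ang off tool y (deg, + = turn about z by) 0.2441964834367749
   world [ 0.6075 -0.2533] yaw -132.39781948669508
px [140.1723 156.067 ] 1149 ztop 0.011351531857264507 tool mid [-99.7657 -22.8536] rect [-99.6 -22.6] [37.8 37.8] len 37.27236215241793 ang off tool y (deg, + = turn about z by) 54.3207531676973
   world [ 0.5457 -0.1656] yaw 173.52563849310982
[ 0.6045 -0.2485  0.2983]
```

View pics/w5.png

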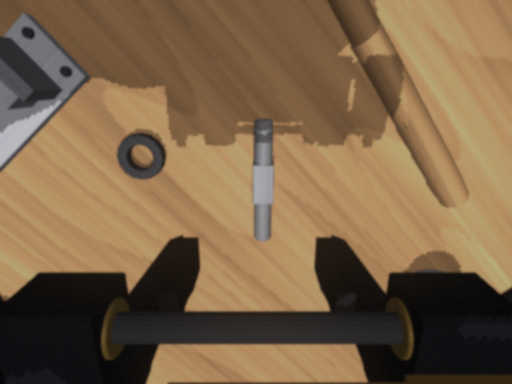

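```bash
python3 -m crank '[{"slide":[5,0.7,40],"rotation":[0,0,0],"claw":60},{"slide":[5,0.7,90],"rotation":[0,0,0],"claw":50},{"slide":[5,0.7,120],"rotation":[0,0,0],"claw":40},{"slide":[5,0.7,128],"rotation":[0,0,0],"claw":40},{"slide":[5,0.7,128],"rotation":[0,0,0],"claw":30},{"slide":[5,0.7,128],"rotation":[0,0,0],"claw":5},{"slide":[5,0.7,128],"rotation":[0,0,0],"claw":5},{"slide":[5,0.7,128],"rotation":[0,0,0],"claw":5},{"slide":[5,0.7,128],"rotation":[0,0,0],"claw":5},{"slide":[5,0.7,128],"rotation":[0,0,0],"claw":5}]'; python3 -c "
from h import *
go(.476,-.0595,.25,178)"
```

```text
time_s: 20.58
tcp_pos: [0.6085, -0.2543, 0.1716]
ee_rot: [-2.931, 1.13, -0.004]
force: [-1.5, 1.1, 6.1]
grip_width: 0.0177
t 20.57 tcp [ 0.6085 -0.2543  0.1716] yaw_y -132.17448210572576 F [-1.4657  1.0994  6.1032] w 0.017698791602248874
 slide [-228.8  -55.5  -78.8] rot [-0.12 -0.08 49.83]
```

```bash
python3 -m crank '[{"slide":[0,0,-40],"rotation":[0,0,0],"claw":5},{"slide":[0,0,-95],"rotation":[0,0,0],"claw":5},{"slide":[-45,-10,-95],"rotation":[0,0,10],"claw":5},{"slide":[-100,-24,-95],"rotation":[0,0,20],"claw":5},{"slide":[-155,-38,-95],"rotation":[0,0,30],"claw":5},{"slide":[-205,-50,-90],"rotation":[0,0,40],"claw":5},{"slide":[-228.8,-55.5,-80],"rotation":[0,0,49.8],"claw":5},{"slide":[-228.8,-55.5,-80],"rotation":[0,0,49.8],"claw":5},{"slide":[-228.8,-55.5,-80],"rotation":[0,0,49.8],"claw":5},{"slide":[-228.8,-55.5,-80],"rotation":[0,0,49.8],"claw":5}]'; python3 g.py g5; python3 ga.py g5; python3 -c "
from h import *
go(.476,-.0593,.226,178)"
```

```text
time_s: 21.82
tcp_pos: [0.4765, -0.0609, 0.2503]
ee_rot: [-2.181, 2.259, -0.003]
force: [0.2, -0.8, -0.9]
grip_width: 0.0176
t 21.825 tcp [ 0.4765 -0.0609  0.2503] F [ 0.2412 -0.7755 -0.8883] w 0.017614788376336062
cheek [253.76 127.35] 1869 z 45.494184118190674 x [529.6  535.95 542.05] y [-86.54 -62.06 -37.98]
   rect ((535.6591796875, -62.26116180419922), (49.81393814086914, 12.396090507507324), 87.96271514892578)
cheek [238.13 298.81] 75 z 45.6497869094554 x [415.02 419.24 426.03] y [-49.   -46.88 -44.43]
   rect ((420.4860534667969, -46.868141174316406), (4.221273422241211, 11.295589447021484), 85.98110961914062)
cheek [274.88 298.7 ] 77 z 45.54784091401709 x [413.82 418.35 425.4 ] y [-74.37 -72.26 -70.11]
   rect ((419.8106384277344, -72.31988525390625), (4.2780632972717285, 12.314881324768066), 88.9953384399414)
guide [254.5 116. ] 82 z 38.7857950078553 x [540.84 541.63 542.35] y [-85.96 -62.7  -39.27]
guide [231.5 152. ] 270 z 37.616575799439275 x [512.18 520.55 528.49] y [-50.89 -47.82 -44.65]
guide [277.49 150.81] 252 z 37.63361645580683 x [511.24 520.47 528.1 ] y [-78.8  -7
[... 813 characters left out ...]
474853516)
pin in hand tool y min [-54.72 -54.44] x mean 0.48975324890275895 ztop 155.67228940814843
-56 xmin/max -6.977468816264715 8.04655079145538 ztop 156.17162203932824
-50 xmin/max -7.081693887278745 8.155032254799558 ztop 155.9375026242984
-44 xmin/max -7.201039540133856 8.226176031536578 ztop 155.92830819538858
-38 xmin/max -7.311612884905236 8.268188331308671 ztop 155.95937013802197
-32 xmin/max -7.350892258758468 7.931740576659515 ztop 156.0317759803285
-26 xmin/max -7.434182329400588 8.04398946471279 ztop 155.8792552906886
t 21.88 tcp [ 0.4763 -0.0608  0.2502] yaw_y 177.9733041733185 F [ 0.9874 -0.9598 -0.9939] w 0.017777001984139305
 slide [-1.5  0.3 24.2] rot [-0.11 -0.03 -0.03]
```

View pics/g5.png

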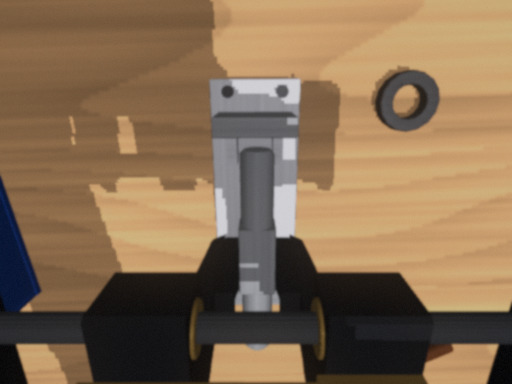

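```bash
python3 -m crank '[{"slide":[-1,-1.7,12],"rotation":[0,0,0],"claw":5},{"slide":[-1,-1.7,24],"rotation":[0,0,0],"claw":5},{"slide":[-1,-1.7,28],"rotation":[0,0,0],"claw":5},{"slide":[-1,-1.7,30],"rotation":[0,0,0],"claw":5},{"slide":[-1,-1.7,31],"rotation":[0,0,0],"claw":5},{"slide":[-1,-1.7,32],"rotation":[0,0,0],"claw":5},{"slide":[-1,-1.7,32.5],"rotation":[0,0,0],"claw":5}]'
```

```text
time_s: 22.75
tcp_pos: [0.4773, -0.0586, 0.2176]
ee_rot: [-2.183, 2.259, -0.001]
force: [0.4, 0.5, -1.4]
grip_width: 0.0171
```

```bash
python3 -m crank '[{"slide":[0.5,-0.5,0.5],"rotation":[0,0,0],"claw":5},{"slide":[0.5,-0.5,1],"rotation":[0,0,0],"claw":5},{"slide":[0.5,-0.5,1.5],"rotation":[0,0,0],"claw":5},{"slide":[0.5,-0.5,1.5],"rotation":[0,0,0],"claw":5}]'
```

```text
time_s: 23.25
tcp_pos: [0.4775, -0.0589, 0.2167]
ee_rot: [-2.183, 2.259, 0.0]
force: [-0.9, 1.6, 9.6]
grip_width: 0.0179
```

```bash
python3 -m crank '[{"slide":[0,0,0],"rotation":[0,0,0],"claw":5},{"slide":[0,0,0],"rotation":[0,0,0],"claw":5},{"slide":[0,0,0],"rotation":[0,0,0],"claw":5}]'; python3 g.py g6;python3 -c "
from h import *
go(.480,.3404,.29,-179.3)"
```

```text
time_s: 23.62
tcp_pos: [0.4775, -0.0589, 0.2168]
ee_rot: [-2.183, 2.259, 0.0]
force: [-1.5, 1.3, 9.3]
grip_width: 0.0177
t 23.625 tcp [ 0.4775 -0.0589  0.2168] F [-1.5207  1.3342  9.3002] w 0.01774889153635327
t 23.68 tcp [ 0.4775 -0.0589  0.2167] yaw_y 178.03816712264856 F [-1.9675  0.8082  9.3498] w 0.0172721998531256
 slide [-399.2   11.1  -73.1] rot [-0.    0.03 -2.66]
```

View pics/g6.png

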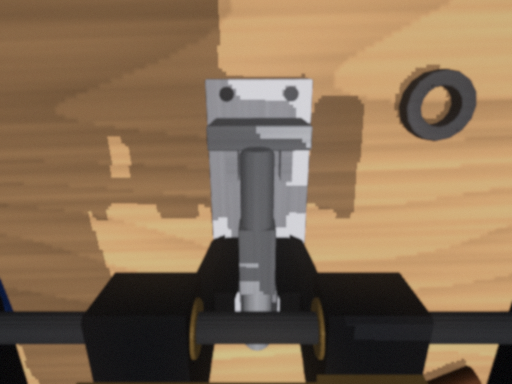

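```bash
python3 -m crank '[{"slide":[0,0,-25],"rotation":[0,0,0],"claw":5},{"slide":[-40,0,-60],"rotation":[0,0,0],"claw":5},{"slide":[-100,2,-73],"rotation":[0,0,-2.7],"claw":5},{"slide":[-160,4,-73],"rotation":[0,0,-2.7],"claw":5},{"slide":[-220,6,-73],"rotation":[0,0,-2.7],"claw":5},{"slide":[-280,8,-73],"rotation":[0,0,-2.7],"claw":5},{"slide":[-340,10,-73],"rotation":[0,0,-2.7],"claw":5},{"slide":[-399,11,-73],"rotation":[0,0,-2.7],"claw":5},{"slide":[-399,11,-73],"rotation":[0,0,-2.7],"claw":5},{"slide":[-399,11,-73],"rotation":[0,0,-2.7],"claw":5}]'; python3 g.py b5; python3 bn.py b5
```

```text
time_s: 24.92
tcp_pos: [0.4803, 0.3395, 0.2886]
ee_rot: [2.235, -2.206, 0.001]
force: [0.4, -0.4, -1.1]
grip_width: 0.0173
t 24.925 tcp [0.4803 0.3395 0.2886] F [ 0.3871 -0.379  -1.0928] w 0.01725008457761356
-0.01 [253.6 165.7] 24599 4.67960240612647 x [405.7 554.6] y [265.3 416.3] ((479.89031982421875, 340.7543640136719), (149.97659301757812, 151.52403259277344), 0.6911291480064392)
-0.01 [372.3 183.1] 647 8.022361073683705 x [396.3 551.4] y [235. 243.] ((473.2130126953125, 238.93771362304688), (157.15371704101562, 2.0247931480407715), 2.6679396629333496)
-0.01 [450.6 183.6] 10855 4.713009670068324 x [398.8 547.1] y [130.9 218.5] ((473.0898132324219, 175.56912231445312), (148.53343200683594, 86.98883056640625), 2.416769504547119)
0.038 [257.9 147. ] 4525 44.194734459039545 x [418.1 561.4] y [261.4 419.7] ((487.4923400878906, 340.3843688964844), (146.81033325195312, 158.7954559326172), 0.4870869815349579)
0.038 [414.6 156.5] 2474 44.014532675180035 x [419.1 555.6] y [167.7 242.9] ((501.3055725097656, 229.9777069091797), (68.973388671875, 157.87881469726562), 62.98614501953125)
0.038 [473.3 285.5] 978 42.65831832009039 x [396.8 439.1] y [127.8 205.6] ((404.0404357910156, 159.76513671875), (38.76454162597656, 85.55968475341797), 30.292034149169922)
```

View pics/b5.png

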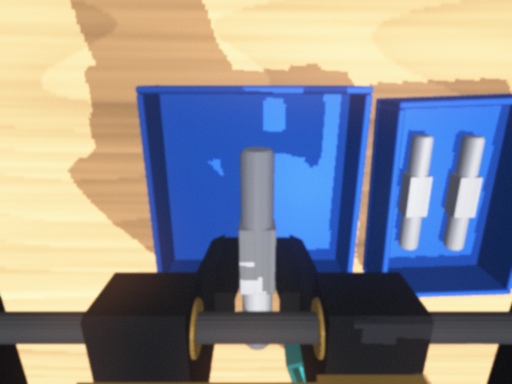

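```bash
python3 -m crank '[{"slide":[0,0,45],"rotation":[0,0,0],"claw":5},{"slide":[0,0,85],"rotation":[0,0,0],"claw":5},{"slide":[0,0,102],"rotation":[0,0,0],"claw":5},{"slide":[0,0,109.5],"rotation":[0,0,0],"claw":5},{"slide":[0,0,109.5],"rotation":[0,0,0],"claw":5},{"slide":[0,0,109.5],"rotation":[0,0,0],"claw":30},{"slide":[0,0,109.5],"rotation":[0,0,0],"claw":30},{"slide":[0,0,95],"rotation":[0,0,0],"claw":30},{"slide":[0,0,45],"rotation":[0,0,0],"claw":30},{"slide":[0,0,-15],"rotation":[0,0,0],"claw":60}]'; python3 -m crank '[{"slide":[0,0,-30],"rotation":[0,0,0],"claw":60},{"slide":[0,0,-30],"rotation":[0,0,0],"claw":60},{"slide":[0,0,-30],"rotation":[0,0,0],"claw":60}]'; python3 g.py b6
python3 - <<'E'
import numpy as np,cv2
from h import r
d=np.load("b6.npz");X=d["X"]*1000;h=cv2.cvtColor(d["img"],cv2.COLOR_BGR2HSV)
m=((X[...,2]>9)&(X[...,2]<40)&(h[...,1]<90)&(X[...,0]>400)&(X[...,0]<560)&(X[...,1]>130)&(X[...,1]<420)).astype(np.uint8)
n,l,st,ce=cv2.connectedComponentsWithStats(m)
for i in range(1,n):
    if st[i,4]>300:P=X[l==i];print(ce[i],np.median(P,0),np.percentile(P[:,2],[5,95]),cv2.minAreaRect(P[:,:2].astype(np.float32)))
p=r.read_camera("top");cv2.imwrite("pics/tend.png",p["img"])
s=r.sense();print(s["force"],s["qvel"].round(3))
E
```

```text
time_s: 26.22
tcp_pos: [0.4801, 0.3399, 0.3056]
ee_rot: [2.235, -2.207, -0.0]
force: [-0.0, 1.0, 1.0]
grip_width: 0.0384
time_s: 26.6
tcp_pos: [0.4799, 0.34, 0.3338]
ee_rot: [2.235, -2.207, -0.001]
force: [0.1, -0.3, -0.5]
grip_width: 0.0601
t 26.6 tcp [0.4799 0.34   0.3338] F [ 0.1368 -0.2671 -0.5044] w 0.06007910958299542
[257.137 168.174] [485.7203 339.0326  20.1216] [16.515  21.5106] ((481.4945983886719, 339.2215576171875), (108.39918518066406, 17.373809814453125), 1.0663878917694092)
[394.72   176.0337] [479.1763 207.3167  19.8765] [14.0466 21.4937] ((475.3422546386719, 205.25624084472656), (99.07307434082031, 18.43413543701172), 2.667945384979248)
[436.3917 176.486 ] [479.2489 167.2678  19.7648] [13.0038 21.4744] ((475.2557067871094, 164.3460693359375), (99.12046813964844, 18.689361572265625), 1.6755095720291138)
[0.6069 0.692  0.1139] [ 0.002  0.008 -0.    -0.002  0.001  0.001  0.002]
```

View pics/b6.png

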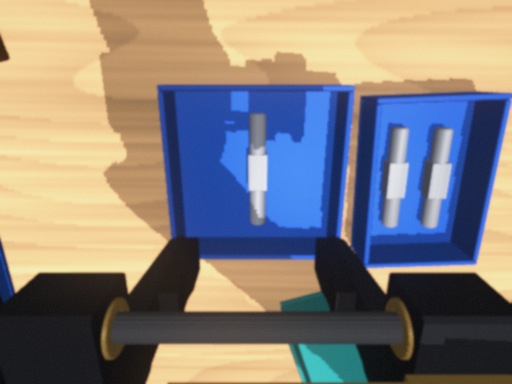

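View pics/tend.png

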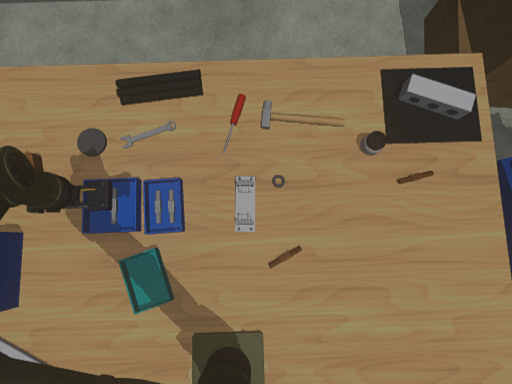

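The pictures show all three pins flat in their bins, and the bystanders where they started. I'm handing in the job.

```bash
python3 -c "
from bench import r
print(r.close_job())"
```

```text
the job is handed in; nothing more can be done
None
```

I tried all three steel pins in the gauge, sorted them into the bins and handed the job in at about 26.7 s of the 72 s allowed.

- **Two pins that fit:** both dropped home on the cradle floors, with the pin centre about 32 mm above the bench and about 6 N bearing. I laid them side by side in the narrow blue bin.
- **One pin too long:** it stayed on the cheek tops at about 9.5 N, with its centre 53 to 54 mm above the bench. The camera had measured it at about 109 mm. I laid it in the wide blue bin.

**Last checks:** the wrist view showed all three pins flat and released, well below the rims. Their top surfaces were about 20 mm above the bench, and their measured lengths were 99, 99 and 108 mm. In the top view, the collar, tub, hammer, screwdriver, wrench, sprocket and both look-alike sets were where they began. The gripper was clear and the force on it close to zero. No check failed.

The second pin went below the cheeks about 2 mm off to the side, so I corrected that before it reached the side guides.

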